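Dock the bench scraper and bring the stick jar to the front of the baking carousel

ROBOT

A 7-joint arm with a two-finger parallel gripper is mounted at the origin on a cart in front of the work surface, level with it; the furniture and walls round the work are solid. World frame = base frame: x ahead of the robot, y to its left, z up, the work surface at z = 0. Lengths are in m, angles in rad, forces in N, time in s.
With the tool pointing down it reaches from about 0.4 to 0.875 m from the base axis. Payload 19.3 kg.
Tool frame: the origin (TCP) lies at the very end of the fingers, on their centre line; the grasp point (between the pads) lies 19 mm behind it; z points along the fingers, x is the direction in which the jaws open and shut, and the axes are right-handed (so a half turn about z gives the same grasp; the last joint's range is limited). The gripper opens to 85 mm and grips with 20 to 120 N. Pads are 22 mm wide; open, the fingers measure 114 mm over their backs; the gripper's body (76 mm by 85 mm) begins 54 mm behind the grasp point. The pads swing forward as they close: fully open they stand 13 mm farther back than shut.
Start: joints at [-1.251, 0.521, -0.036, 1.599, 0.021, 1.021, -0.113], TCP at [0.238, 0.578, 0.231] pointing down, gripper open.
Joint ranges: [-2.91, 2.91], [-0.3, 2.13], [-1.5, 1.42], [0.17, 2.43], [-1.26, 4.41], [0.16, 1.93], [-2.52, 2.52]. Speed limits (rad/s): [1.89, 1.89, 2.39, 2.39, 3.01, 3.01, 3.01].

INTERFACE

Orientations are given as [roll, pitch, yaw] about the fixed x, y, z axes, in that order (R = Rz(yaw) Ry(pitch) Rx(roll)).
In Python, from workcell import bot gives the robot as it stands.
- The arm moves only by the tool jog_arm, never from a script. Its argument "increments" is a list of rows, each an object of numbers: "wx", "wy", "wz": the turn, a rotation vector about the tool's x, y, z in degrees; "x", "y", "z": the shift along the tool's x, y, z in cm; "claw": the opening in per cent of the stroke, from 0 (shut) to 100 (fully open). A call has 1 to 10 rows; each row is the pose to reach, as a shift and turn from the pose measured when the call began, along the tool's axes at that moment; what a row does not reach only later rows make up. A row lasts 1/8 s, in which the tool goes at most 62.5 mm and 10.7 degrees, less where a joint would pass 70% of its speed; a pose out of reach is approached as far as the arm can. A call with a gripper value outside its range is refused whole. The fingers move at their own pace and stop on an object; "squeeze" is the grip in N (left out, the last holds). Time passes only in rows, so rows that repeat a pose let the fingers close. It gives the time, the measured TCP pose, the force and the opening at its end, in the units of the state.
- bot.observe(): the state, without advancing time (a new reading comes with each control period).
- bot.grab_frame(name): name is "scene" or "top"; returns a dict with "pixels" (480x640x3 uint8, red, green, blue), "fov_y" (degrees; the focal length in pixels is half the picture's height over the tangent of half this angle, whatever the lens; pixels are square), "cx", "cy" (the principal point, pixels), "origin" and "orientation" of the camera in the world. Camera axes: x right, y down, z forward; pixel columns grow to the right and rows downward; lengths in m; the calibration is good to about 2 mm. A picture is of the moment at which its call begins. There is no depth.
- bot.job_done(): hands the job in, once; it reports no verdict.
The state is a dict: "clock": time; "qpos": joint angles; "qd": joint speeds; "joint_efforts": joint torques, N m; "position": TCP position; "tool_rot": TCP orientation; "force": force on the tool from outside, world axes, zero at the start; "moment": the same for the moment, N m; "grip_width": finger opening in m.
Only numpy, scipy, OpenCV 4.12 (cv2) and the standard library are available. Lean on these libraries where they do the work, as an engineer would, in place of code of your own. Each camera call takes 0.05 s, during which the arm holds its last target.

TASK

My hands are floury: first take the bench scraper out of the draining block and slide it blade-down into the slot in the middle of the baking carousel until it is fully home. Then turn the carousel until its wood-lidded glass jar with the brown sticks stands at the front, at the middle of the side of the square base board nearest you, and finish while still holding it: keep a firm grip on the carousel (on the seated scraper's handle, the wooden dock or the tray) so that it stays still while I open the jar. Leave everything on the carousel standing in its place, and leave the bowl, the pepper mill and the tin alone.

Things in the scene. Friction and masses are not known exactly. Their poses are not given: they have to be found in the camera images.
- scraper_grip (a point): centre of the bench scraper's dark wooden handle: 98 mm long (along y), 28 mm thick (along x: pinch it this way from above), 28 mm high (14 mm above and below this point). Under it a steel blade 88 mm wide (y), 3 mm thick, its lower edge 74 mm below this point. Stands blade down, z up; same either way round; about 0.16 kg, loose.
- drainer: fixed grey stone draining block in which the scraper dries at the start: slab 95 x 150 x 12 mm with a ridge along its y, 35 mm thick, top 50 mm above the worktop, and in it a slot 7 mm wide where the blade stands 38 mm deep. The scraper lifts straight up out of it. Origin: centre of the underside.
- dock_mouth (a point): centre of the slot mouth in the top of the dock, a wooden block 112 (y) x 22 (x) x 104 mm high that is the turntable's hub; on the turning axis, 140 mm above the worktop; axes turn with the turntable. Slot 96 mm long (y), 6.5 mm wide (x), 70 deep, mouth flared to 14. Scraper home: handle rests on the dock, its centre 14 mm above this point, above the jars; it then serves to turn the carousel.
- turntable (a joint): turn of the carousel about its upright axis (rad; 0 at start; grows anticlockwise from above; free both ways, no detents). Stays where left; drag about 0.1 N m. Round wooden tray, 268 mm diameter, floor 36 mm above the worktop, rim 5 mm thick and 11 mm above that floor. Five things stand loose on it, 90 mm from the axis, in collars 26 mm high; which is where varies.
- base_board: fixed square wooden board, 240 x 240 x 16 mm, under the round tray, which turns about its centre and hides the middle of its sides. Origin: centre of the underside. Its -x axis points out of its front side, the side nearest to the robot; the board may stand turned by some 0 to 25 degrees, and the front is the middle of that side.
- salt_shaker_mid (a point): clear salt shaker with a grey domed metal cap, 44 mm diameter, 90 mm tall; this point is its centre half-way up; loose, stands in a collar on the turntable
- jar_0_mid (a point): THE JAR TO BRING TO THE FRONT: clear glass jar holding brown sticks, flat round brown cork-wood lid, 61 mm diameter, 109 mm tall; the only wood-lidded jar on the carousel (similar jars stand fixed on a tray by the wall: not those); this point is its centre half-way up; loose, stands in a collar on the turntable
- spice_a_mid (a point): slim spice jar with black cap and dark label, 41 mm diameter, 105 mm tall; this point is its centre half-way up; loose, stands in a collar on the turntable
- egg_timer_mid (a point): white egg-shaped kitchen timer, 61 mm diameter and tall; this point is its centre half-way up; loose, stands in a collar on the turntable
- spice_b_mid (a point): slim spice jar with black cap and blue-and-cream label, 41 mm diameter, 105 mm tall; this point is its centre half-way up; loose, stands in a collar on the turntable
- white_bowl: white bowl, 115 mm wide, 56 mm high, on the worktop, bystander; origin: centre of the underside
- pepper_mill: dark wooden pepper mill, 58 mm wide, 170 mm high, bystander at the back right; origin: centre of the underside
- tin: small green food tin, 57 mm wide, 72 mm high, bystander left of the carousel; origin: centre of the underside
There are look-alikes about, which are no part of the job. Leave any yellow look-alike of the part that bears spice_b_mid alone.

How it is judged:
On the way, in this order (a step that is already met when the one before it is completed fails the run):
1. the scraper is fully home in the carousel's slot (z of scraper_grip in the frame of dock_mouth between 0.008 and 0.0175 m and horizontal distance between scraper_grip and dock_mouth below 0.01 m and angle between the y axis of scraper_grip and the y axis of dock_mouth, either way round below 0.12 rad and angle between scraper_grip's own z axis and vertical below 0.1 rad), for 0.2 s.
2. the stick jar is at the front, the carousel is still and held (all of step 1 and y of jar_0_mid in the frame of base_board between -0.016 and 0.016 m and x of jar_0_mid in the frame of base_board below -0.07 m and (value of joint turntable above 0.35 rad or value of joint turntable below -0.35 rad) and velocity of joint turntable between -0.04 and 0.04 rad/s and (contact force between the fingers and scraper above 2 N or contact force between the fingers and turntable above 2 N)), for 0.3 s.
At the end, for the whole second after the job is handed in: Scraper home in the dock (handle centre under 17.5 mm above the slot mouth, upright); stick jar in front, within 16 mm of the base board's centre line; turntable turned over 0.35 rad, still (0.04 rad/s), gripped with over 2 N by scraper or turntable; all five things upright, 70-115 mm from the axis (all of step 2 and horizontal distance between salt_shaker_mid and dock_mouth between 0.07 and 0.115 m and angle between each of salt_shaker_mid, jar_0_mid, spice_a_mid, egg_timer_mid, spice_b_mid's own z axis and vertical below 0.25 rad and horizontal distance between jar_0_mid and dock_mouth between 0.07 and 0.115 m and horizontal distance between spice_a_mid and dock_mouth between 0.07 and 0.115 m and horizontal distance between egg_timer_mid and dock_mouth between 0.07 and 0.115 m and horizontal distance between spice_b_mid and dock_mouth between 0.07 and 0.115 m); the arm keeps its last pose, push and grip.
It fails at once if a thing on the carousel is tipped (over 0.4 rad) (angle between any of salt_shaker_mid, jar_0_mid, spice_a_mid, egg_timer_mid, spice_b_mid's own z axis and vertical above 0.4 rad).
It fails at once if a thing on the carousel is lifted (over 20 mm) (height (world z) of salt_shaker_mid above 0.101 m or height (world z) of jar_0_mid above 0.1105 m or height (world z) of any of spice_a_mid, spice_b_mid above 0.1085 m or height (world z) of egg_timer_mid above 0.0865 m).
It fails at once if bowl, pepper mill or tin is shifted (over 30 mm) (distance of any of white_bowl, pepper_mill, tin from where it was at the start of the episode above 0.03 m).
It also fails if it takes over 58 s, if anything falls off the work surface, if the arm or the gripper's body presses on something with over 40 N, if the wrist force passes 120 N, or if a joint passes its speed limit or range.

## Working session

There is one attempt and no reset: what is moved stays moved. The work goes in short steps, Python scripts to look and compute and a tool call to move; the robot and the scene stay as the last step left them, time stands still between calls to the robot, and variables do not carry over. Pictures are saved under pics/ and viewed, and the job is handed in when it is done.

Besides the shell and the picture viewer there is one more tool, called after ">>>" as name([rows], argument=value, ...), one row to a line, values as JSON. jog_arm: Moves the arm, as the interface text tells. Its arguments: {"type":"object","properties":{"increments":{"type":"array","items":{"type":"object","properties":{"wx":{"type":"number"},"wy":{"type":"number"},"wz":{"type":"number"},"x":{"type":"number"},"y":{"type":"number"},"z":{"type":"number"},"claw":{"type":"number"}}}},"squeeze":{"type":"number"}},"required":["increments"]}

```bash
mkdir -p pics; ls
python3 - <<'E'
from workcell import bot
import cv2
print(bot.observe())
for n in("scene","top"):
    f=bot.grab_frame(n); cv2.imwrite(f"pics/{n}0.png",f["pixels"][:,:,::-1])
    print(n,{k:v for k,v in f.items() if k!="pixels"})
E
```

```text
pics
{'clock': 0.0, 'qpos': array([-1.25121156,  0.52201292, -0.03631525,  1.5999784 ,  0.0211907 ,
        1.0210746 , -0.11281945]), 'qd': array([-0.00076159,  0.00127662,  0.00013789,  0.00035094,  0.00066245,
       -0.00161104, -0.00134232]), 'joint_efforts': array([ 1.04663919e-03, -9.27122211e+01,  1.98080577e+00, -3.69934165e+01,
        1.79979176e-02,  8.37958069e-03, -3.90386458e-05]), 'position': array([0.23740968, 0.57781173, 0.23073714]), 'tool_rot': array([3.14151839e+00, 1.08611037e-03, 1.18096616e+00]), 'force': array([-0.4918226 ,  0.07657226, -0.28303989]), 'moment': array([ 0.00412012,  0.0048042 , -0.01921093]), 'grip_width': 0.08538334073826014}
scene {'fov_y': 51.29524687481791, 'cx': 314.15075817178604, 'cy': 240.17203729307235, 'origin': array([ 0.02708719, -0.53744834,  1.00186362]), 'orientation': array([-2.44575997,  0.01290172, -0.77096991])}
top {'fov_y': 57.20422464388018, 'cx': 307.936611159559, 'cy': 235.47900700227675, 'origin': array([0.42914582, 0.01689749, 1.16962991]), 'orientation': array([-3.02821287, -0.01891118, -1.58904836])}
```

View pics/scene0.png

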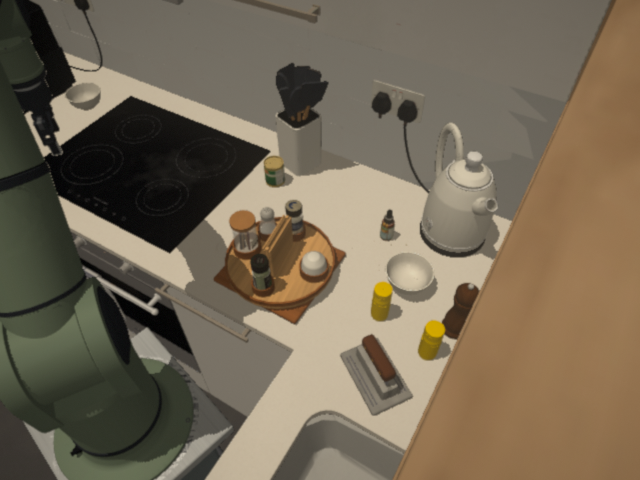

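View pics/top0.png

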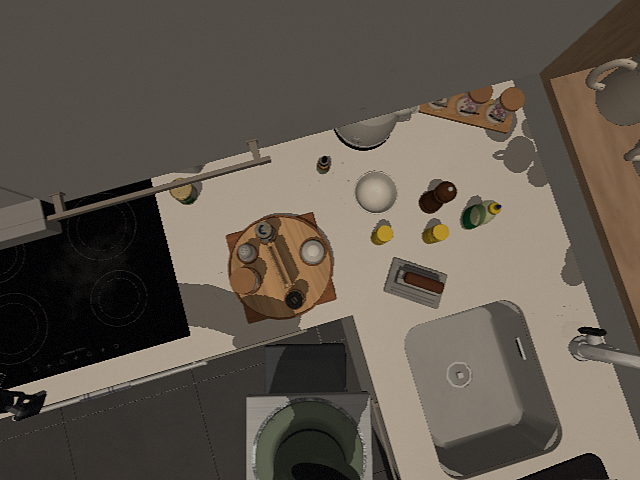

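The scene picture shows the carousel around (282,262), the scraper in the drainer at (378,358) and the yellow look-alikes at (381,300) and (431,340). In the top view the carousel is at (281,266), the scraper at (424,284) and the wood-lidded jar at about (244,279). The fixed wood-lidded jars at (480,95) and (512,98) are by the wall.

```bash
cat > h.py <<'E'
import numpy as np,cv2
from scipy.spatial.transform import Rotation as R
from scipy.optimize import least_squares
C={"scene":(51.29524687481791,314.15075817178604,240.17203729307235,[0.02708719,-0.53744834,1.00186362],[-2.44575997,0.01290172,-0.77096991]),
"top":(57.20422464388018,307.936611159559,235.47900700227675,[0.42914582,0.01689749,1.16962991],[-3.02821287,-0.01891118,-1.58904836])}
def ray(c,u,v):
    f,cx,cy,o,r=C[c]; F=240/np.tan(np.radians(f/2))
    d=R.from_euler('xyz',r).as_matrix()@np.array([(u-cx)/F,(v-cy)/F,1]); return np.array(o),d
def atz(c,u,v,z):
    o,d=ray(c,u,v); return o+d*(z-o[2])/d[2]
def tri(uvs,uvt):
    o1,d1=ray("scene",*uvs);o2,d2=ray("top",*uvt)
    A=np.c_[d1,-d2]; s=np.linalg.lstsq(A,o2-o1,rcond=None)[0]
    a,b=o1+d1*s[0],o2+d2*s[1]; return (a+b)/2,np.linalg.norm(a-b)
def proj(c,p):
    f,cx,cy,o,r=C[c]; F=240/np.tan(np.radians(f/2))
    q=R.from_euler('xyz',r).as_matrix().T@(np.asarray(p)-o); return np.array([cx+F*q[0]/q[2],cy+F*q[1]/q[2]])
def crop(src,dst,x,y,w,h,s):
    im=cv2.imread(src)[y:y+h,x:x+w]; cv2.imwrite(dst,cv2.resize(im,None,fx=s,fy=s,interpolation=cv2.INTER_CUBIC))
E
python3 - <<'E'
from h import *
crop("pics/top0.png","pics/t_car.png",220,200,130,130,4.5)
crop("pics/scene0.png","pics/s_car.png",210,190,140,130,4.5)
crop("pics/top0.png","pics/t_scr.png",370,240,90,80,7)
crop("pics/scene0.png","pics/s_scr.png",330,320,90,100,6)
E
```

```text
(no output)
```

View pics/t_car.png

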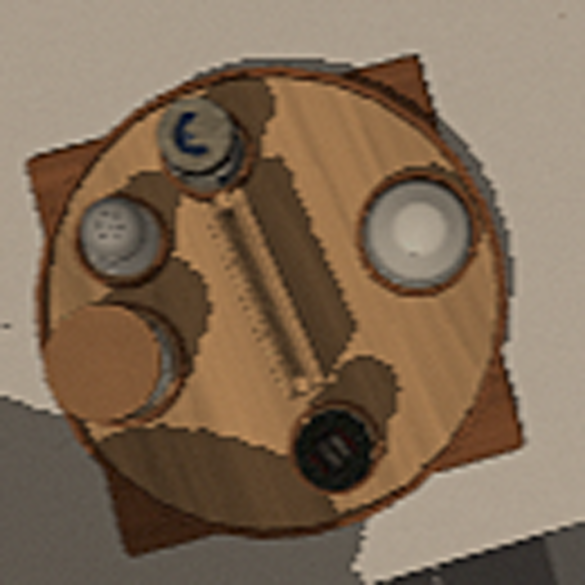

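View pics/s_car.png

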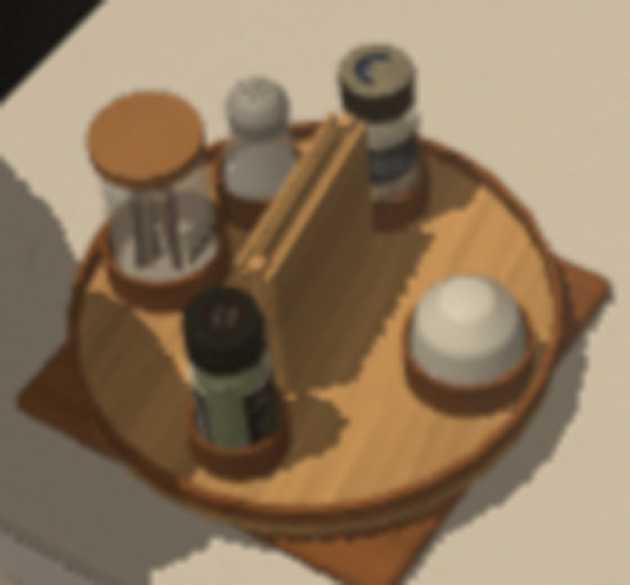

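View pics/t_scr.png

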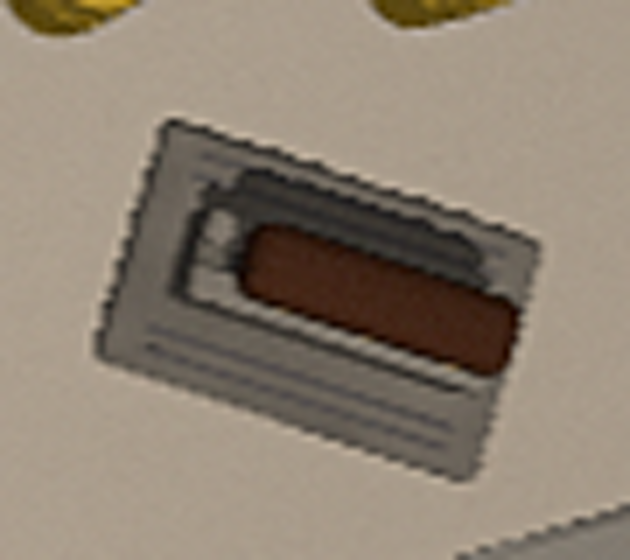

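View pics/s_scr.png

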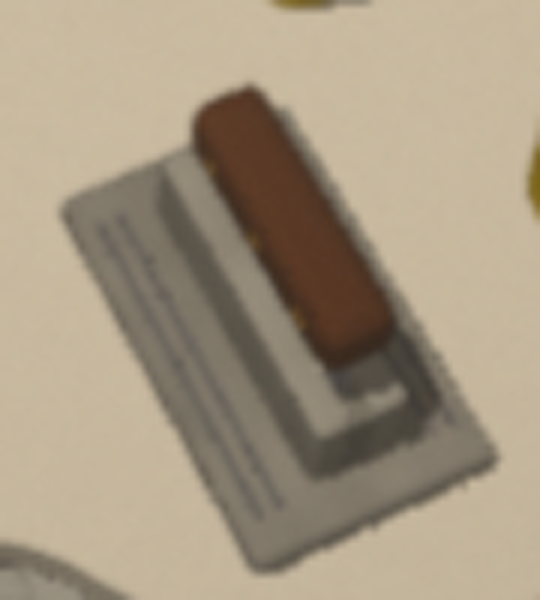

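Run:
```python
from h import *
def cv(x0,y0,s): return lambda x,y:(x0+(x+.5)/s-.5,y0+(y+.5)/s-.5)
t=cv(220,200,4.5);s=cv(210,190,4.5)
P=[atz("top",*t(*p),.016) for p in [(28,160),(418,57),(523,442),(132,553)]]
for p in P:print(p)
print("centre",sum(P)/4)
for i in range(4):
    d=P[(i+1)%4]-P[i];print(np.linalg.norm(d),np.degrees(np.arctan2(d[1],d[0])))
print("scene L",atz("scene",*s(18,400),.016),"R",atz("scene",*s(608,288),.016))
# dock ends top & scene
a=t(222,198);b=t(312,390)
print("dock ends",atz("top",*a,.14),atz("top",*b,.14))
print("tri egg-free: jar lid",tri(s(147,137),t(103,364)))
ts=cv(370,240,7);ss=cv(330,320,6)
print("handle",tri(ss(290,220),ts(382,300)),atz("top",*ts(382,300),.1),atz("scene",*ss(290,220),.1))
print(atz("top",*ts(249,258),.1),atz("top",*ts(510,340),.1))
D=[atz("top",*ts(*p),.012) for p in [(168,118),(540,240),(468,482),(100,357)]]
print("drainer",sum(D)/4,[ (np.linalg.norm(D[(i+1)%4]-D[i]),np.degrees(np.arctan2(*(D[(i+1)%4]-D[i])[1::-1]))) for i in range(4)])
crop("pics/top0.png","pics/t_dock.png",260,238,36,54,11)
crop("pics/scene0.png","pics/s_dock.png",258,210,50,70,8)
```

```text
[0.56441302 0.20855125 0.016     ]
[ 0.6218992  -0.02056306  0.016     ]
[ 0.39582736 -0.0768621   0.016     ]
[0.3371646  0.14864472 0.016     ]
centre [0.47982605 0.0649427  0.016     ]
0.23621605963100967 -75.91490383000026
0.23297652529701618 -166.01598800747104
0.2330121137247038 104.58158880409518
0.23501198832248732 14.768156626460703
scene L [0.33455063 0.14688821 0.016     ] R [ 0.61561941 -0.02359981  0.016     ]
dock ends [0.52830945 0.08711373 0.14      ] [0.42802805 0.04156283 0.14      ]
tri egg-free: jar lid (array([0.44383019, 0.14871385, 0.14018582]), np.float64(0.001259993890822065))
handle (array([ 0.43070341, -0.28816501,  0.08963324]), np.float64(0.0015262306507831615)) [ 0.43127272 -0.28573534  0.1       ] [ 0.42547562 -0.29057338  0.1       ]
[ 0.44660599 -0.2400201   0.1       ] [ 0.41668172 -0.32967707  0.1       ]
drainer [ 0.43239205 -0.2868706   0.012     ] [(np.float64(0.14700242015378617), np.float64(-109.21369702508093)), (np.float64(0.09498392457528826), np.float64(160.3706349607862)), (np.float64(0.14454488120176492), np.float64(70.26106468149662)), (np.float64(0.09367319048920739), np.float64(-18.128229101079015))]
```

View pics/t_dock.png

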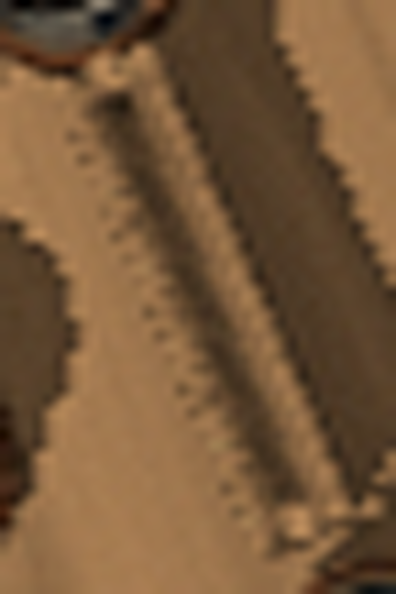

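View pics/s_dock.png

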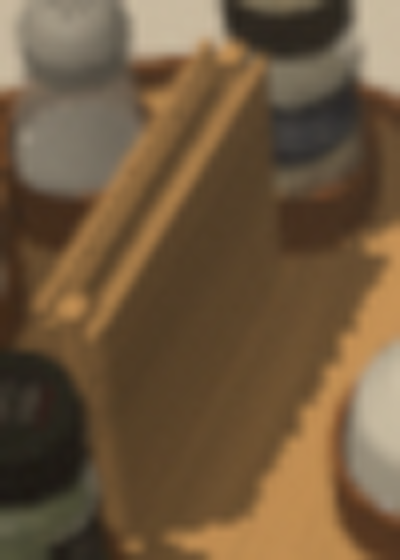

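Run:
```python
from h import *
def cv(x0,y0,s): return lambda x,y:(x0+(x+.5)/s-.5,y0+(y+.5)/s-.5)
t=cv(260,238,11);s=cv(258,210,8)
print("mouth",tri(s(150,186),t(201,299)),atz("top",*t(201,299),.14),atz("scene",*s(150,186),.14))
a,b=atz("top",*t(115,100),.14),atz("top",*t(290,500),.14);d=a-b;print("dock yaw top",np.degrees(np.arctan2(d[1],d[0])),np.linalg.norm(d))
a,b=atz("top",*t(150,50),.14),atz("top",*t(345,505),.14);d=a-b;print("dock yaw top edge",np.degrees(np.arctan2(d[1],d[0])),np.linalg.norm(d))
for p,q in [((235,52),(65,319)),((262,62),(92,338)),((208,42),(38,300))]:
    a,b=atz("scene",*s(*p),.14),atz("scene",*s(*q),.14);d=a-b;print("dock yaw scene",np.degrees(np.arctan2(d[1],d[0])),np.linalg.norm(d))
# overlay model
c=np.array([.4793,.0647]);
for n in("top","scene"):
  im=cv2.imread(f"pics/{n}0.png");S=4
  im=cv2.resize(im,None,fx=S,fy=S,interpolation=cv2.INTER_CUBIC)
  def poly(pts,col):
    p=np.array([(proj(n,q)+.5)*S-.5 for q in pts]);cv2.polylines(im,[np.round(p).astype(int)],True,col,1)
  def box(c,yaw,lx,ly,z,col):
    y=np.radians(yaw);M=np.array([[np.cos(y),-np.sin(y)],[np.sin(y),np.cos(y)]])
    poly([[*(c+M@[i*lx/2,j*ly/2]),z] for i,j in((1,1),(1,-1),(-1,-1),(-1,1))],col)
  box(c,14.4,.24,.24,.016,(0,255,0))
  th=np.linspace(0,2*np.pi,90);poly([[c[0]+.134*np.cos(k),c[1]+.134*np.sin(k),.047] for k in th],(255,0,0))
  box(c,-66,.022,.112,.14,(255,0,255)); box(c,-66,.014,.096,.14,(255,255,0))
  h=np.array([.4310,-.2870]); box(h,-18.8,.028,.098,.1,(0,255,0)); box(h,-18.8,.028,.098,.072,(255,0,0)); box(np.array([.4324,-.2869]),-18.8,.095,.15,.012,(0,0,255))
  box(np.array([.4324,-.2869]),-18.8,.007,.1,.05,(255,255,0))
  if n=="top": A,B=im[205*S:330*S,225*S:340*S],im[250*S:315*S,375*S:455*S]
  else: A,B=im[205*S:325*S,212*S:350*S],im[325*S:420*S,335*S:415*S]
  cv2.imwrite(f"pics/ov_{n}_c.png",A); cv2.imwrite(f"pics/ov_{n}_s.png",cv2.resize(B,None,fx=1.5,fy=1.5))
```

```text
mouth (array([0.47849238, 0.06737209, 0.13344224]), np.float64(0.0007159124400621985)) [0.47846786 0.06684359 0.14      ] [0.47479452 0.06301134 0.14      ]
dock yaw top 22.96144198431925 0.0927731671344614
dock yaw top edge 22.4758025944971 0.10526279596871896
dock yaw scene 22.23083891269916 0.10900077391362464
dock yaw scene 22.72117948753151 0.11158267320450305
dock yaw scene 21.695627901871962 0.10640500116230527
```

View pics/ov_top_c.png

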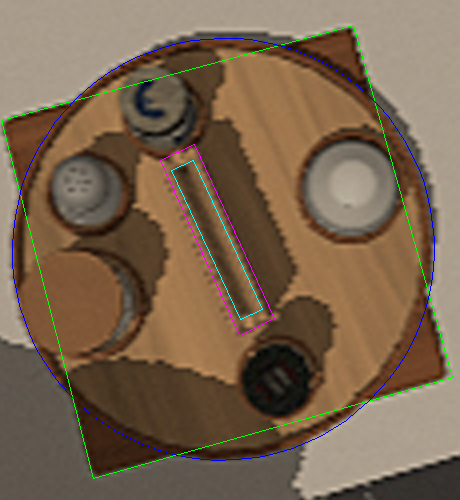

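View pics/ov_scene_c.png

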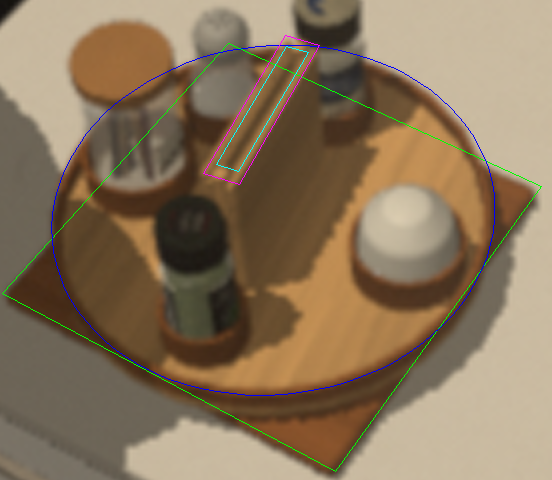

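View pics/ov_top_s.png

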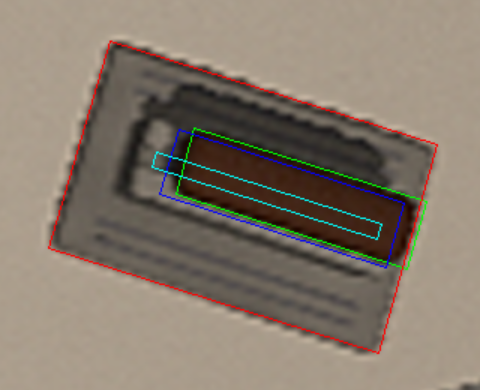

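View pics/ov_scene_s.png

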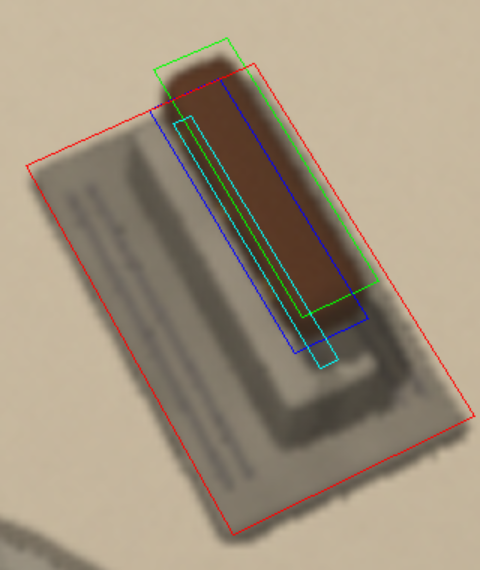

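```bash
cat >> h.py <<'E'
def inc(pts):
    """pts: list of (x,y,z,yaw_deg), tool straight down -> increments"""
    from workcell import bot
    s=bot.observe(); p=s["position"]; M=R.from_euler('xyz',s["tool_rot"])
    print("now",np.round(p,4),np.degrees(s["tool_rot"]).round(2),"t",s["clock"],"F",np.round(s["force"],1),"w",round(s["grip_width"],4))
    for x,y,z,w in pts:
        d=M.inv().apply(np.array([x,y,z])-p)*100
        r=(M.inv()*R.from_euler('xyz',[np.pi,0,np.radians(w)])).as_rotvec(degrees=True)
        print(dict(zip(["x","y","z","wx","wy","wz"],[float(v) for v in np.round([*d,*r],2)])))
E
python3 - <<'E'
from h import *
inc([(.38,.40,.26,40),(.46,.2,.28,15),(.48,0,.28,0)])
E
```

```text
now [0.2374 0.5778 0.2308] [1.800e+02 6.000e-02 6.767e+01] t 0.1 F [-0.1  0.9  0.3] w 0.0852
{'x': -11.03, 'y': 19.95, 'z': -2.91, 'wx': 0.02, 'wy': 0.06, 'wz': 27.67}
{'x': -26.5, 'y': 34.95, 'z': -4.89, 'wx': 0.03, 'wy': 0.05, 'wz': 52.67}
{'x': -44.24, 'y': 44.4, 'z': -4.88, 'wx': 0.04, 'wy': 0.05, 'wz': 67.67}
```

>>> jog_arm([
  {"x":-4,"y":7,"z":-1,"wz":9,"claw":100},
  {"x":-8,"y":14,"z":-2,"wz":18},
  {"x":-11,"y":20,"z":-3,"wz":27.5},
  {"x":-16,"y":25,"z":-4,"wz":36},
  {"x":-21,"y":30,"z":-4.5,"wz":44},
  {"x":-26.5,"y":35,"z":-5,"wz":52.5},
  {"x":-26.5,"y":35,"z":-5,"wz":52.5},
  {"x":-26.5,"y":35,"z":-5,"wz":52.5},
])

```text
schema error: expected keys wx, wy, wz, x, y, z, claw
```

Run:
```python
from h import *
from workcell import bot
print(bot.observe()["qpos"])
inc([(.48,0.05,.25,0),(.46,-.15,.22,-10),(.43,-.288,.18,-19)])
```

```text
[-1.25120659  0.52196999 -0.03634623  1.59992709  0.02118876  1.02108007
 -0.11281693]
now [0.2374 0.5778 0.2308] [1.800e+02 6.000e-02 6.767e+01] t 0.1 F [-0.1  0.9  0.3] w 0.0852
{'x': -39.61, 'y': 42.5, 'z': -1.88, 'wx': 0.04, 'wy': 0.05, 'wz': 67.67}
{'x': -58.86, 'y': 48.25, 'z': 1.14, 'wx': 0.04, 'wy': 0.05, 'wz': 77.67}
{'x': -72.77, 'y': 50.72, 'z': 5.15, 'wx': 0.05, 'wy': 0.04, 'wz': 86.67}
```

All seven keys are needed in each row.

>>> jog_arm([
  {"x":-4,"y":7,"z":-1,"wx":0,"wy":0,"wz":9,"claw":100},
  {"x":-8,"y":14,"z":-2,"wx":0,"wy":0,"wz":18,"claw":100},
  {"x":-11,"y":20,"z":-3,"wx":0,"wy":0,"wz":27.5,"claw":100},
  {"x":-16,"y":25,"z":-4,"wx":0,"wy":0,"wz":36,"claw":100},
  {"x":-21,"y":30,"z":-4.5,"wx":0,"wy":0,"wz":44,"claw":100},
  {"x":-26.5,"y":35,"z":-5,"wx":0,"wy":0,"wz":52.5,"claw":100},
  {"x":-26.5,"y":35,"z":-5,"wx":0,"wy":0,"wz":52.5,"claw":100},
  {"x":-26.5,"y":35,"z":-5,"wx":0,"wy":0,"wz":52.5,"claw":100},
])

```text
clock: 1.1
position: [0.4618, 0.1958, 0.2815]
tool_rot: [3.14, -0.0, 0.259]
force: [-0.7, 1.5, 0.7]
grip_width: 0.0855
```

Run:
```python
from h import *
from workcell import bot
print(bot.observe()["qpos"])
inc([(.48,0.05,.25,0),(.46,-.15,.22,-10),(.43,-.288,.18,-19)])
```

```text
[-0.76243696  0.27621276  0.30165516  1.86886435 -0.09392983  1.01063
 -0.16246906]
now [0.4618 0.1958 0.2815] [ 1.7991e+02 -1.0000e-02  1.4840e+01] t 1.1 F [-0.7  1.5  0.7] w 0.0855
{'x': -1.97, 'y': 14.55, 'z': 3.18, 'wx': 0.09, 'wy': -0.02, 'wz': 14.84}
{'x': -9.03, 'y': 33.37, 'z': 6.2, 'wx': 0.09, 'wy': -0.03, 'wz': 24.84}
{'x': -15.47, 'y': 45.93, 'z': 10.22, 'wx': 0.09, 'wy': -0.03, 'wz': 33.84}
```

>>> jog_arm([
  {"x":-1,"y":5,"z":0,"wx":0,"wy":0,"wz":5,"claw":100},
  {"x":-1.5,"y":10,"z":1,"wx":0,"wy":0,"wz":10,"claw":100},
  {"x":-2,"y":15,"z":2,"wx":0,"wy":0,"wz":15,"claw":100},
  {"x":-4,"y":21,"z":3,"wx":0,"wy":0,"wz":18,"claw":100},
  {"x":-6.5,"y":27,"z":4,"wx":0,"wy":0,"wz":21,"claw":100},
  {"x":-9,"y":33,"z":5,"wx":0,"wy":0,"wz":25,"claw":100},
  {"x":-12,"y":39,"z":7,"wx":0,"wy":0,"wz":29,"claw":100},
  {"x":-15.5,"y":46,"z":9,"wx":0,"wy":0,"wz":34,"claw":100},
  {"x":-15.5,"y":46,"z":9,"wx":0,"wy":0,"wz":34,"claw":100},
  {"x":-15.5,"y":46,"z":9,"wx":0,"wy":0,"wz":34,"claw":100},
])

```text
clock: 2.35
position: [0.4288, -0.2904, 0.1914]
tool_rot: [3.14, 0.0, -0.337]
force: [-0.1, 0.9, -0.1]
grip_width: 0.0852
```

Run:
```python
from h import *
from workcell import bot
import cv2
print(bot.observe()["qpos"])
inc([(.43,-.288,.13,-19.2),(.43,-.288,.069,-19.2)])
for n,(x,y,w,h) in {"top":(370,200,110,120),"scene":(320,250,120,150)}.items():
    cv2.imwrite("pics/a.png",bot.grab_frame(n)["pixels"][:,:,::-1]); crop("pics/a.png",f"pics/pre_{n}.png",x,y,w,h,4)
```

```text
[ 0.07707475  0.45667458  0.5419827   1.94176544 -0.3116493   0.82606348
  0.4500638 ]
now [ 0.4288 -0.2904  0.1914] [ 1.7988e+02  3.0000e-02 -1.9330e+01] t 2.35 F [-0.1  0.9 -0.1] w 0.0852
{'x': 0.03, 'y': -0.28, 'z': 6.14, 'wx': 0.12, 'wy': 0.03, 'wz': -0.13}
{'x': 0.04, 'y': -0.29, 'z': 12.24, 'wx': 0.12, 'wy': 0.03, 'wz': -0.13}
```

View pics/pre_top.png

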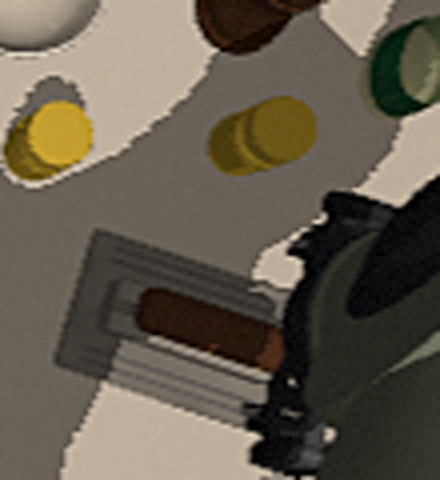

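View pics/pre_scene.png

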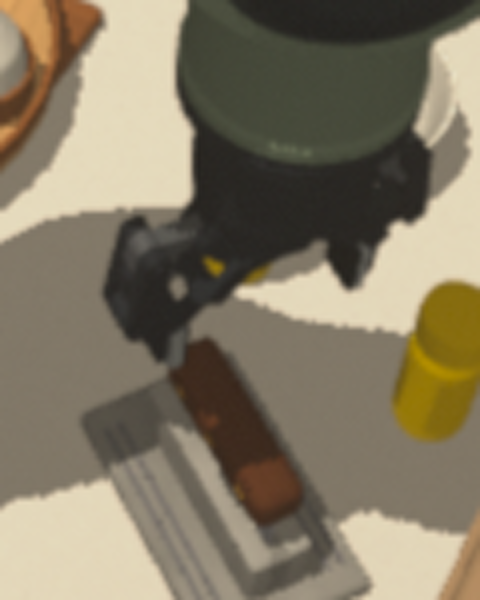

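>>> jog_arm([
  {"x":0,"y":-0.3,"z":4,"wx":0,"wy":0,"wz":0,"claw":100},
  {"x":0,"y":-0.3,"z":8,"wx":0,"wy":0,"wz":0,"claw":100},
  {"x":0,"y":-0.3,"z":11,"wx":0,"wy":0,"wz":0,"claw":100},
  {"x":0,"y":-0.3,"z":12.3,"wx":0,"wy":0,"wz":0,"claw":100},
  {"x":0,"y":-0.3,"z":12.3,"wx":0,"wy":0,"wz":0,"claw":100},
])

```text
clock: 3.08
position: [0.4313, -0.2847, 0.069]
tool_rot: [3.141, 0.0, -0.333]
force: [0.3, 0.3, 0.2]
grip_width: 0.0852
```

Run:
```python
from h import *
from workcell import bot
import cv2
inc([])
for n,(x,y,w,h) in {"scene":(320,270,120,150)}.items():
    cv2.imwrite("pics/a.png",bot.grab_frame(n)["pixels"][:,:,::-1]); crop("pics/a.png",f"pics/dn_{n}.png",x,y,w,h,4)
```

```text
now [ 0.4313 -0.2847  0.069 ] [ 1.7997e+02  2.0000e-02 -1.9080e+01] t 3.075 F [0.3 0.3 0.2] w 0.0852
```

View pics/dn_scene.png

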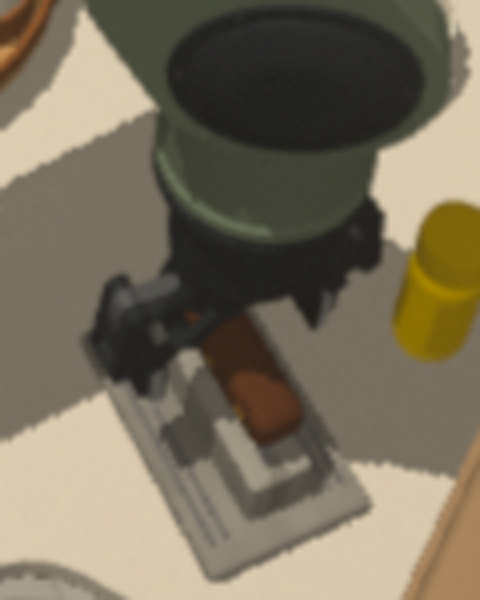

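>>> jog_arm([
  {"x":0,"y":0,"z":0,"wx":0,"wy":0,"wz":0,"claw":45},
  {"x":0,"y":0,"z":0,"wx":0,"wy":0,"wz":0,"claw":20},
  {"x":0,"y":0,"z":0,"wx":0,"wy":0,"wz":0,"claw":10},
  {"x":0,"y":0,"z":0,"wx":0,"wy":0,"wz":0,"claw":0},
  {"x":0,"y":0,"z":0,"wx":0,"wy":0,"wz":0,"claw":0},
  {"x":0,"y":0,"z":0,"wx":0,"wy":0,"wz":0,"claw":0},
], squeeze=40)

```text
clock: 3.88
position: [0.4319, -0.2852, 0.0701]
tool_rot: [3.141, -0.002, -0.333]
force: [-0.1, 1.2, 7.5]
grip_width: 0.0276
```

Run:
```python
from h import *
from workcell import bot
import cv2
inc([])
for n,(x,y,w,h) in {"scene":(320,270,120,150)}.items():
    cv2.imwrite("pics/a.png",bot.grab_frame(n)["pixels"][:,:,::-1]); crop("pics/a.png",f"pics/cl_{n}.png",x,y,w,h,4)
```

```text
now [ 0.4319 -0.2852  0.0701] [ 1.7996e+02 -9.0000e-02 -1.9110e+01] t 3.875 F [-0.1  1.2  7.5] w 0.0276
```

View pics/cl_scene.png

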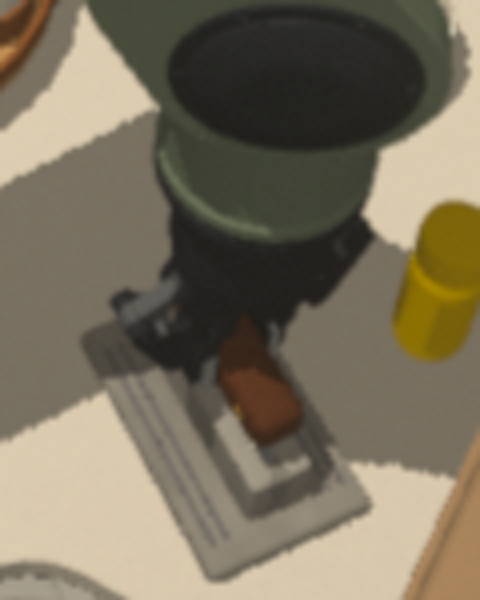

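>>> jog_arm([
  {"x":0,"y":0,"z":0,"wx":0,"wy":0,"wz":0,"claw":0},
  {"x":0,"y":0,"z":-1,"wx":0,"wy":0,"wz":0,"claw":0},
  {"x":0,"y":0,"z":-3,"wx":0,"wy":0,"wz":0,"claw":0},
  {"x":0,"y":0,"z":-6,"wx":0,"wy":0,"wz":0,"claw":0},
  {"x":0,"y":0,"z":-10,"wx":0,"wy":0,"wz":0,"claw":0},
  {"x":0,"y":0,"z":-14,"wx":0,"wy":0,"wz":0,"claw":0},
  {"x":0,"y":0,"z":-17.5,"wx":0,"wy":0,"wz":0,"claw":0},
  {"x":0,"y":0,"z":-17.5,"wx":0,"wy":0,"wz":0,"claw":0},
], squeeze=90)

```text
clock: 4.92
position: [0.4323, -0.2855, 0.2476]
tool_rot: [3.141, -0.006, -0.334]
force: [-0.6, 0.3, -1.8]
grip_width: 0.0266
```

Run:
```python
from h import *
from workcell import bot
import cv2
inc([(.47,-.1,.245,-45),(.479,.066,.245,-67.5)])
for n,(x,y,w,h) in {"scene":(320,210,140,150),"top":(370,200,130,130)}.items():
    cv2.imwrite("pics/a.png",bot.grab_frame(n)["pixels"][:,:,::-1]); crop("pics/a.png",f"pics/lf_{n}.png",x,y,w,h,4)
```

```text
now [ 0.4323 -0.2855  0.2476] [179.97  -0.32 -19.12] t 4.925 F [-0.6  0.3 -1.8] w 0.0266
{'x': -2.51, 'y': -18.76, 'z': 0.24, 'wx': -0.04, 'wy': -0.32, 'wz': 25.88}
{'x': -7.1, 'y': -34.74, 'z': 0.2, 'wx': -0.11, 'wy': -0.31, 'wz': 48.38}
```

View pics/lf_scene.png

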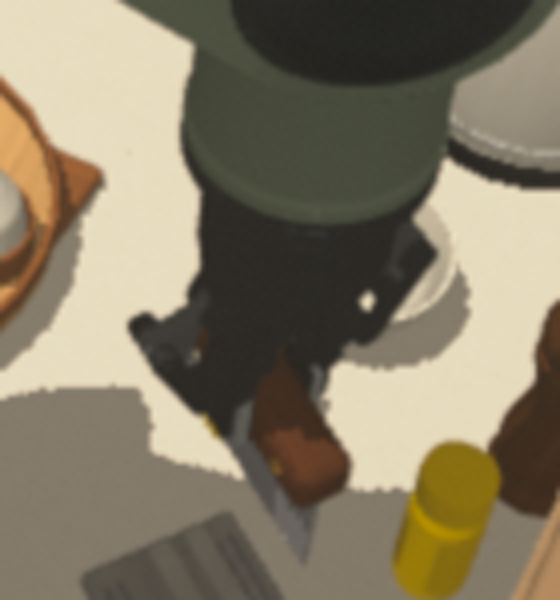

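View pics/lf_top.png

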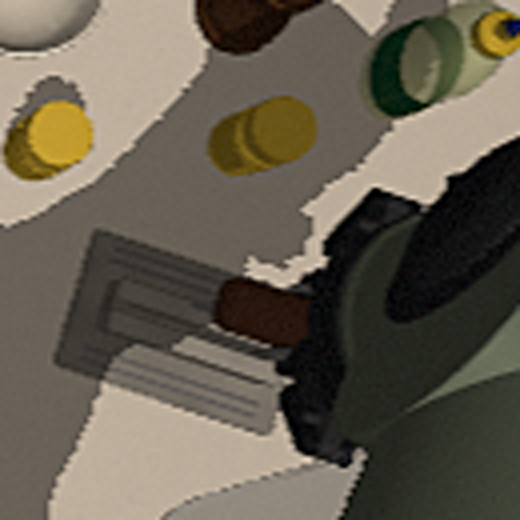

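>>> jog_arm([
  {"x":-0.6,"y":-4,"z":0,"wx":0,"wy":0,"wz":5,"claw":0},
  {"x":-1.2,"y":-9,"z":0,"wx":0,"wy":0,"wz":12,"claw":0},
  {"x":-1.9,"y":-14,"z":0,"wx":0,"wy":-0.2,"wz":19,"claw":0},
  {"x":-2.7,"y":-19,"z":0,"wx":0,"wy":-0.3,"wz":26,"claw":0},
  {"x":-4,"y":-24,"z":0,"wx":0,"wy":-0.3,"wz":33,"claw":0},
  {"x":-5.5,"y":-29,"z":0,"wx":0,"wy":-0.3,"wz":40,"claw":0},
  {"x":-6.6,"y":-33,"z":0,"wx":0,"wy":-0.3,"wz":46,"claw":0},
  {"x":-7.1,"y":-34.7,"z":0,"wx":0,"wy":-0.3,"wz":48.4,"claw":0},
  {"x":-7.1,"y":-34.7,"z":0,"wx":0,"wy":-0.3,"wz":48.4,"claw":0},
  {"x":-7.1,"y":-34.7,"z":0,"wx":0,"wy":-0.3,"wz":48.4,"claw":0},
])

```text
clock: 6.28
position: [0.4776, 0.0654, 0.2444]
tool_rot: [3.14, 0.003, -1.178]
force: [0.1, -0.2, -2.3]
grip_width: 0.0269
```

Run:
```python
from h import *
inc([(.479,.066,.245,-67.5),(.479,.066,.215,-67.5)])
```

```text
now [0.4776 0.0654 0.2444] [ 1.7988e+02  1.7000e-01 -6.7500e+01] t 6.275 F [ 0.1 -0.2 -2.3] w 0.0269
{'x': 0.0, 'y': -0.15, 'z': -0.06, 'wx': 0.12, 'wy': 0.17, 'wz': -0.0}
{'x': 0.01, 'y': -0.16, 'z': 2.94, 'wx': 0.12, 'wy': 0.17, 'wz': -0.0}
```

>>> jog_arm([
  {"x":0,"y":-0.15,"z":1,"wx":0.1,"wy":0.2,"wz":0,"claw":0},
  {"x":0,"y":-0.15,"z":2,"wx":0.1,"wy":0.2,"wz":0,"claw":0},
  {"x":0,"y":-0.15,"z":3.2,"wx":0.1,"wy":0.2,"wz":0,"claw":0},
  {"x":0,"y":-0.15,"z":3.2,"wx":0.1,"wy":0.2,"wz":0,"claw":0},
])

```text
clock: 6.78
position: [0.4784, 0.0657, 0.2114]
tool_rot: [3.14, -0.001, -1.179]
force: [-0.5, 0.7, -1.2]
grip_width: 0.0266
```

Run:
```python
from h import *
from workcell import bot
inc([])
for n,(x,y,w,h) in {"scene":(210,140,140,150),"top":(220,190,130,140)}.items():
    cv2.imwrite("pics/a.png",bot.grab_frame(n)["pixels"][:,:,::-1]); crop("pics/a.png",f"pics/ab_{n}.png",x,y,w,h,4)
```

```text
now [0.4784 0.0657 0.2114] [ 1.7988e+02 -4.0000e-02 -6.7530e+01] t 6.775 F [-0.5  0.7 -1.2] w 0.0266
```

View pics/ab_scene.png

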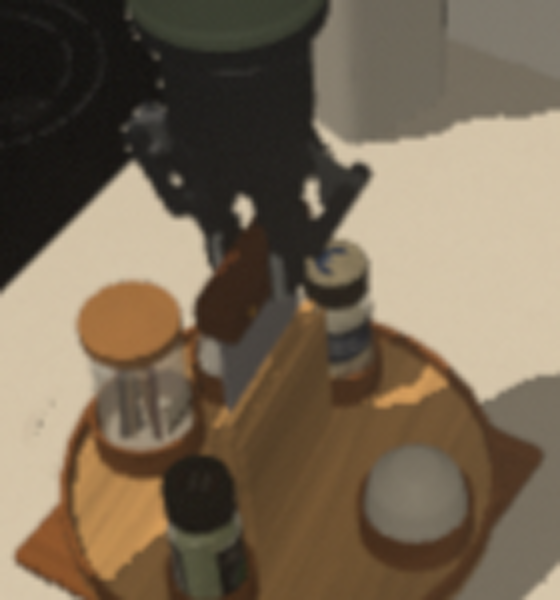

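View pics/ab_top.png

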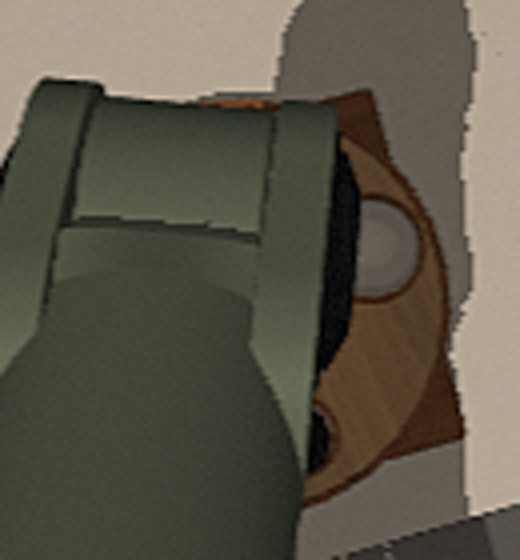

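Run:
```python
from h import *
from workcell import bot
cv2.imwrite("pics/ab2.png",bot.grab_frame("scene")["pixels"][:,:,::-1]); crop("pics/ab2.png","pics/ab2c.png",255,200,44,60,10)
```

```text
(no output)
```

View pics/ab2c.png

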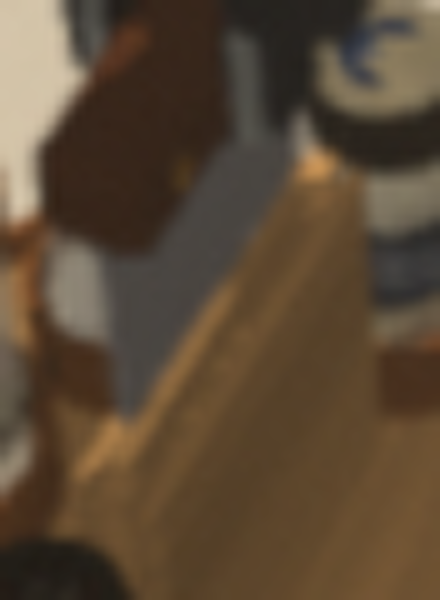

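Run:
```python
from h import *
c=lambda x,y:(255+(x+.5)/10-.5,200+(y+.5)/10-.5)
for z in(.1534,.151):
    a=atz("scene",*c(126,418),z);b=atz("scene",*c(298,152),z);print(a,b,(a+b)/2,np.linalg.norm(a-b),np.degrees(np.arctan2(*(b-a)[1::-1])))
    m=(a+b)/2-[.4748,.0630,z]
    y=np.radians(22.5);print("along dock y",m[0]*np.cos(y)+m[1]*np.sin(y),"perp(left)",-m[0]*np.sin(y)+m[1]*np.cos(y))
# predicted pixel of lower blade corners, of mouth by robot pose, in crop
for s in(-.044,.044):
    y=np.radians(22.5);p=proj("scene",[.4784+s*np.cos(y),.0657+s*np.sin(y),.1534]);print("pred",(p-[255,200]+.5)*10-.5)
```

```text
[0.43694926 0.04926121 0.1534    ] [0.51752982 0.08196118 0.1534    ] [0.47723954 0.0656112  0.1534    ] 0.08696271808208168 22.087545691866325
along dock y 0.003253102650023189 perp(left) 0.0014788597082046877
[0.43810861 0.0509208  0.151     ] [0.51891711 0.08371327 0.151     ] [0.47851286 0.06731704 0.151     ] 0.08720870449620392 22.087545691866328
along dock y 0.005082293448217905 perp(left) 0.0025675716080123434
pred [129.92326768 417.02533711]
pred [301.21793516 147.29425291]
```

Run:
```python
from h import *
def cv(x0,y0,s): return lambda x,y:(x0+(x+.5)/s-.5,y0+(y+.5)/s-.5)
t=cv(260,238,11);s=cv(258,210,8)
for cam,A,B in(("top",t(112,68),t(297,522)),("scene",s(230,52),s(74,306))):
    a,b=atz(cam,*A,.14),atz(cam,*B,.14);print(cam,a,b,(a+b)/2,np.linalg.norm(a-b))
print(tri(s(230,52),t(112,68)),tri(s(74,306),t(297,522)))
```

```text
top [0.52800559 0.08528254 0.14      ] [0.43107819 0.04709154 0.14      ] [0.47954189 0.06618704 0.14      ] 0.10418000400809362
scene [0.52573662 0.08538161 0.14      ] [0.43067856 0.04487055 0.14      ] [0.47820759 0.06512608 0.14      ] 0.10333044144233583
(array([0.52738794, 0.08593826, 0.13849332]), np.float64(0.0018852935671050193)) (array([0.43147842, 0.04688057, 0.13745505]), np.float64(0.0009754724834282033))
```

>>> jog_arm([
  {"x":0,"y":-0.05,"z":0.6,"wx":0.1,"wy":0,"wz":0,"claw":0},
  {"x":0,"y":-0.05,"z":1.2,"wx":0.1,"wy":0,"wz":0,"claw":0},
  {"x":0,"y":-0.05,"z":1.8,"wx":0.1,"wy":0,"wz":0,"claw":0},
  {"x":0,"y":-0.05,"z":2.4,"wx":0.1,"wy":0,"wz":0,"claw":0},
  {"x":0,"y":-0.05,"z":2.4,"wx":0.1,"wy":0,"wz":0,"claw":0},
])

```text
clock: 7.55
position: [0.4793, 0.066, 0.1881]
tool_rot: [-3.141, -0.001, -1.178]
force: [-0.2, 0.7, -1.4]
grip_width: 0.0266
```

Run:
```python
from h import *
from workcell import bot
inc([(.4789,.0657,.1385,-67.6)]);print(bot.observe()["moment"])
cv2.imwrite("pics/a.png",bot.grab_frame("scene")["pixels"][:,:,::-1]); crop("pics/a.png","pics/in1.png",240,190,70,80,7)
```

```text
now [0.4793 0.066  0.1881] [-1.7995e+02 -4.0000e-02 -6.7520e+01] t 7.55 F [-0.2  0.7 -1.4] w 0.0266
{'x': 0.01, 'y': 0.05, 'z': 4.96, 'wx': -0.05, 'wy': -0.04, 'wz': 0.08}
[-0.04214567 -0.05634827 -0.03899154]
```

View pics/in1.png

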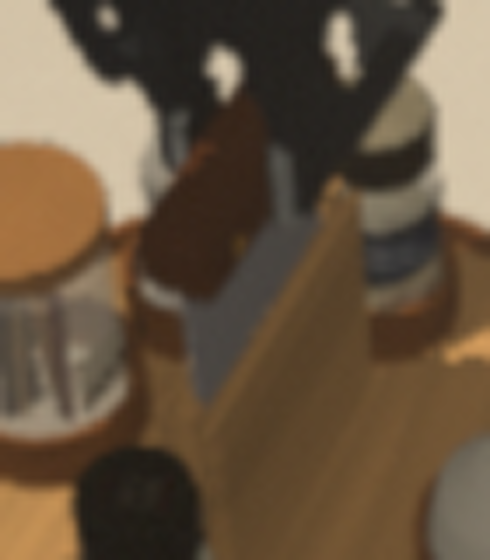

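>>> jog_arm([
  {"x":0,"y":0,"z":1,"wx":0,"wy":0,"wz":0,"claw":0},
  {"x":0,"y":0,"z":2,"wx":0,"wy":0,"wz":0,"claw":0},
  {"x":0,"y":0,"z":2.8,"wx":0,"wy":0,"wz":0,"claw":0},
  {"x":0,"y":0,"z":3.4,"wx":0,"wy":0,"wz":0,"claw":0},
  {"x":0,"y":0,"z":3.9,"wx":0,"wy":0,"wz":0,"claw":0},
  {"x":0,"y":0,"z":4.3,"wx":0,"wy":0,"wz":0,"claw":0},
  {"x":0,"y":0,"z":4.3,"wx":0,"wy":0,"wz":0,"claw":0},
])

```text
clock: 8.48
position: [0.4795, 0.066, 0.1453]
tool_rot: [-3.141, -0.001, -1.178]
force: [-0.4, 0.3, -1.2]
grip_width: 0.027
```

Run:
```python
from h import *
from workcell import bot
inc([(.4789,.0657,.1385,-67.6)]);print(bot.observe()["moment"])
cv2.imwrite("pics/a.png",bot.grab_frame("scene")["pixels"][:,:,::-1]); crop("pics/a.png","pics/in2.png",210,170,140,150,4)
```

```text
now [0.4795 0.066  0.1453] [-1.7994e+02 -4.0000e-02 -6.7520e+01] t 8.475 F [-0.4  0.3 -1.2] w 0.027
{'x': 0.01, 'y': 0.07, 'z': 0.68, 'wx': -0.06, 'wy': -0.04, 'wz': 0.08}
[-0.05392749  0.04320467  0.00971955]
```

View pics/in2.png

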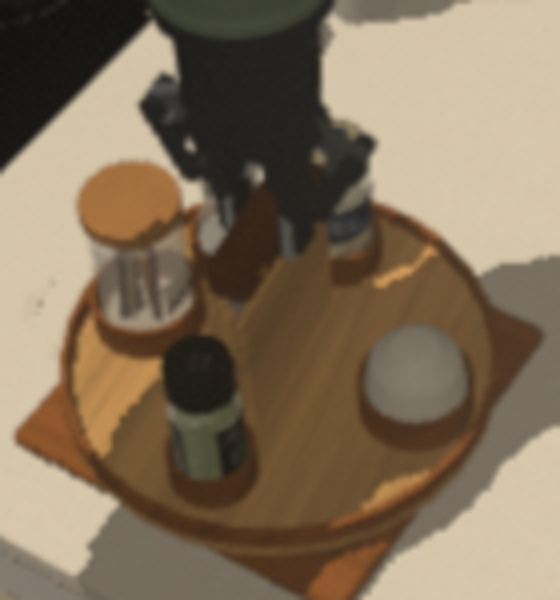

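>>> jog_arm([
  {"x":0,"y":0,"z":0.3,"wx":0,"wy":0,"wz":0,"claw":0},
  {"x":0,"y":0,"z":0.5,"wx":0,"wy":0,"wz":0,"claw":0},
  {"x":0,"y":0,"z":0.7,"wx":0,"wy":0,"wz":0,"claw":0},
  {"x":0,"y":0,"z":0.7,"wx":0,"wy":0,"wz":0,"claw":0},
])

```text
clock: 9.02
position: [0.4796, 0.066, 0.1384]
tool_rot: [-3.14, -0.001, -1.179]
force: [-0.7, 0.4, -1.5]
grip_width: 0.0265
```

>>> jog_arm([
  {"x":0,"y":0,"z":0.15,"wx":0,"wy":0,"wz":0,"claw":0},
  {"x":0,"y":0,"z":0.25,"wx":0,"wy":0,"wz":0,"claw":0},
  {"x":0,"y":0,"z":0.25,"wx":0,"wy":0,"wz":0,"claw":0},
])

```text
clock: 9.4
position: [0.4797, 0.066, 0.138]
tool_rot: [-3.139, 0.002, -1.179]
force: [-20.6, -1.4, 68.7]
grip_width: 0.0265
```

Run:
```python
from h import *
from workcell import bot
inc([]);print(bot.observe()["moment"])
cv2.imwrite("pics/in3f.png",bot.grab_frame("scene")["pixels"][:,:,::-1]); crop("pics/in3f.png","pics/in3.png",240,200,70,80,7)
```

```text
now [0.4797 0.066  0.138 ] [-1.7984e+02  9.0000e-02 -6.7570e+01] t 9.4 F [-20.6  -1.4  68.7] w 0.0265
[-0.00881304  4.63855304  0.08239445]
```

View pics/in3.png

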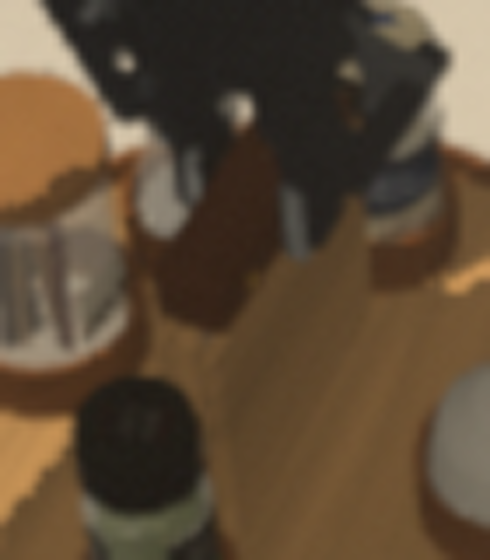

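>>> jog_arm([
  {"x":0,"y":0,"z":0,"wx":0,"wy":0,"wz":0,"claw":0},
  {"x":0,"y":0,"z":0.02,"wx":0,"wy":0,"wz":0,"claw":0},
  {"x":0,"y":0,"z":0.02,"wx":0,"wy":0,"wz":0,"claw":0},
])

```text
clock: 9.82
position: [0.48, 0.066, 0.1382]
tool_rot: [-3.138, 0.002, -1.179]
force: [-3.6, -0.3, 18.0]
grip_width: 0.0268
```

Run:
```python
from h import *
from workcell import bot
inc([]);s=bot.observe();print(s["moment"],s["qpos"])
def cv(x0,y0,s): return lambda x,y:(x0+(x+.5)/s-.5,y0+(y+.5)/s-.5)
t=cv(220,200,4.5);s=cv(210,190,4.5)
c=np.array([.4793,.0658])
for p in(atz("top",*t(103,364),.145),atz("scene",*s(147,137),.145)):
    d=p[:2]-c;a=np.degrees(np.arctan2(d[1],d[0]));print(p,np.hypot(*d),a,194.3-a)
```

```text
now [0.48   0.066  0.1382] [-1.7981e+02  1.0000e-01 -6.7570e+01] t 9.825 F [-3.6 -0.3 18. ] w 0.0268
[-0.03945242  1.0615572   0.05008762] [-0.7155105   0.51840677  0.61616328  2.07325391 -0.47321321  0.68589338
 -0.96705349]
[0.44325054 0.148463   0.145     ] 0.09018167891282486 113.56209173994402 80.73790826005599
[0.44199392 0.14448884 0.145     ] 0.08708431116446476 115.36545110953642 78.93454889046359
```

>>> jog_arm([
  {"x":0,"y":0,"z":0,"wx":0,"wy":0,"wz":-3,"claw":0},
  {"x":0,"y":0,"z":0,"wx":0,"wy":0,"wz":-8,"claw":0},
  {"x":0,"y":0,"z":0,"wx":0,"wy":0,"wz":-14,"claw":0},
  {"x":0,"y":0,"z":0,"wx":0,"wy":0,"wz":-20,"claw":0},
  {"x":0,"y":0,"z":0,"wx":0,"wy":0,"wz":-26,"claw":0},
  {"x":0,"y":0,"z":0,"wx":0,"wy":0,"wz":-32,"claw":0},
  {"x":0,"y":0,"z":0,"wx":0,"wy":0,"wz":-37,"claw":0},
  {"x":0,"y":0,"z":0,"wx":0,"wy":0,"wz":-40,"claw":0},
  {"x":0,"y":0,"z":0,"wx":0,"wy":0,"wz":-40,"claw":0},
])

```text
clock: 10.95
position: [0.4802, 0.0663, 0.1383]
tool_rot: [-3.137, -0.001, -0.48]
force: [-0.2, 1.1, 6.3]
grip_width: 0.0267
```

Run:
```python
from h import *
from workcell import bot
inc([(.4793,.0658,.138,12.5)]);s=bot.observe();print(s["moment"],s["qpos"])
cv2.imwrite("pics/r1f.png",bot.grab_frame("scene")["pixels"][:,:,::-1]); crop("pics/r1f.png","pics/r1.png",210,180,140,140,4.2)
```

```text
now [0.4802 0.0663 0.1383] [-1.7976e+02 -6.0000e-02 -2.7510e+01] t 10.95 F [-0.2  1.1  6.3] w 0.0267
{'x': -0.06, 'y': 0.09, 'z': 0.03, 'wx': -0.21, 'wy': -0.14, 'wz': -40.01}
[ 0.23224835  0.37194792 -0.02910111] [-0.57589417  0.47401169  0.4186656   2.06660176 -0.31321705  0.65712785
 -0.42869345]
```

View pics/r1.png

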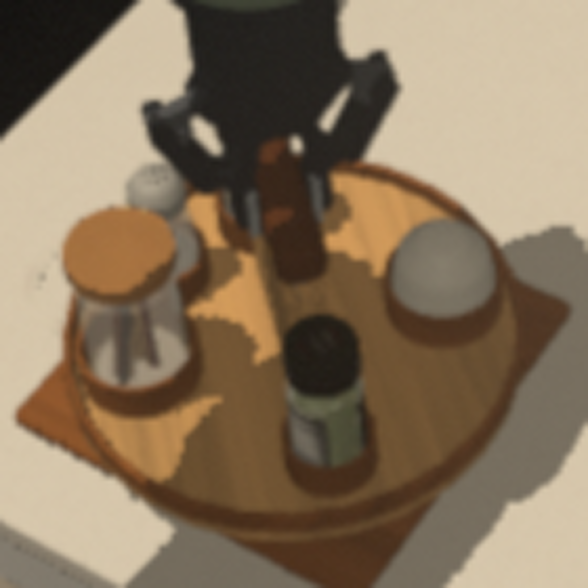

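The carousel turns with the scraper: the jar lid has moved to (118,252) in the crop and everything on it is upright. I'll turn the remaining 40°.

>>> jog_arm([
  {"x":0,"y":0,"z":0,"wx":0,"wy":0,"wz":-3,"claw":0},
  {"x":0,"y":0,"z":0,"wx":0,"wy":0,"wz":-8,"claw":0},
  {"x":0,"y":0,"z":0,"wx":0,"wy":0,"wz":-14,"claw":0},
  {"x":-0.05,"y":0.05,"z":0,"wx":0,"wy":0,"wz":-20,"claw":0},
  {"x":-0.05,"y":0.05,"z":0,"wx":0,"wy":0,"wz":-26,"claw":0},
  {"x":-0.05,"y":0.05,"z":0,"wx":0,"wy":0,"wz":-32,"claw":0},
  {"x":-0.05,"y":0.05,"z":0,"wx":0,"wy":0,"wz":-37,"claw":0},
  {"x":-0.05,"y":0.05,"z":0,"wx":0,"wy":0,"wz":-40,"claw":0},
  {"x":-0.05,"y":0.05,"z":0,"wx":0,"wy":0,"wz":-40,"claw":0},
])

```text
clock: 12.12
position: [0.4797, 0.0665, 0.1383]
tool_rot: [-3.139, -0.004, 0.219]
force: [-0.9, 2.3, 4.8]
grip_width: 0.0271
```

Run:
```python
from h import *
from workcell import bot
inc([]);s=bot.observe();print(s["moment"],s["qd"])
for n,(x,y,w,h) in {"scene":(210,180,140,140),"top":(215,190,140,145)}.items():
    cv2.imwrite(f"pics/r2f_{n}.png",bot.grab_frame(n)["pixels"][:,:,::-1]); crop(f"pics/r2f_{n}.png",f"pics/r2_{n}.png",x,y,w,h,4)
```

```text
now [0.4797 0.0665 0.1383] [-179.83   -0.22   12.52] t 12.125 F [-0.9  2.3  4.8] w 0.0271
[0.35795073 0.19095096 0.00315599] [-0.00690401  0.0017818   0.00780605  0.00089194 -0.00553763  0.00083153
 -0.01825224]
```

View pics/r2_scene.png

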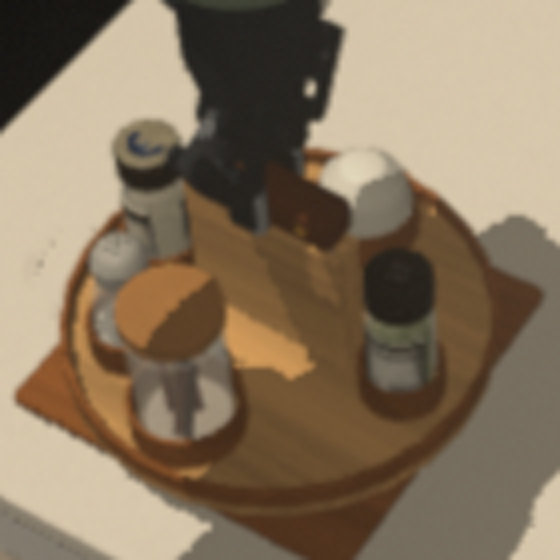

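View pics/r2_top.png

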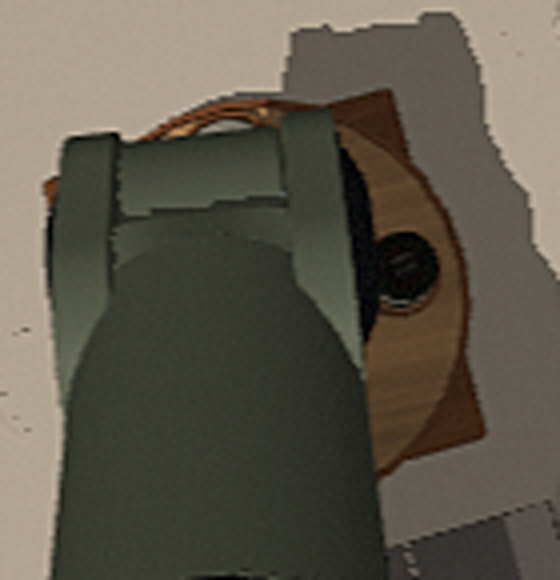

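Run:
```python
from h import *
def cv(x0,y0,s): return lambda x,y:(x0+(x+.5)/s-.5,y0+(y+.5)/s-.5)
s=cv(210,180,4);t=cv(215,190,4)
yw=np.radians(14.3);bx=np.array([np.cos(yw),np.sin(yw)]);by=np.array([-np.sin(yw),np.cos(yw)])
p=atz("scene",*s(171,312),.145)
for c in([.4782,.0651],[.4793,.0658],[.4798,.0649]):
    d=p[:2]-c;print(p,"x",d@bx,"y",d@by)
t0=cv(220,200,4.5);c=np.array([.4793,.0658])
for q in(atz("top",*t0(335,450),.141),atz("top",*t(408,265),.141)):
    d=q[:2]-c;print(np.hypot(*d),np.degrees(np.arctan2(d[1],d[0])))
s0=cv(210,190,4.5)
L=atz("scene",*s(18,398),.016);B=atz("scene",*s(352,562),.016);Rr=atz("scene",*s(543,292),.016);print(L,B,Rr,np.degrees(np.arctan2(*(L-B)[1::-1]))-90,"centre LR",(L+Rr)/2)
crop("pics/r2f_scene.png","pics/r2z.png",210,235,100,95,6)
```

```text
[0.38806398 0.04277719 0.145     ] x -0.09285693158613227 y 0.0006323585504772125
[0.38806398 0.04277719 0.145     ] x -0.09409574819958574 y 0.00022574645248742722
[0.38806398 0.04277719 0.145     ] x -0.09435795695383871 y 0.0012213601171149765
0.0895274209141009 -156.525289875851
0.09178758392047037 -78.534986094287
[0.3343172  0.14451317 0.016     ] [ 0.40051959 -0.08103156  0.016     ] [ 0.61907423 -0.02257526  0.016     ] 16.35813582305603 centre LR [0.47669572 0.06096895 0.016     ]
```

View pics/r2z.png

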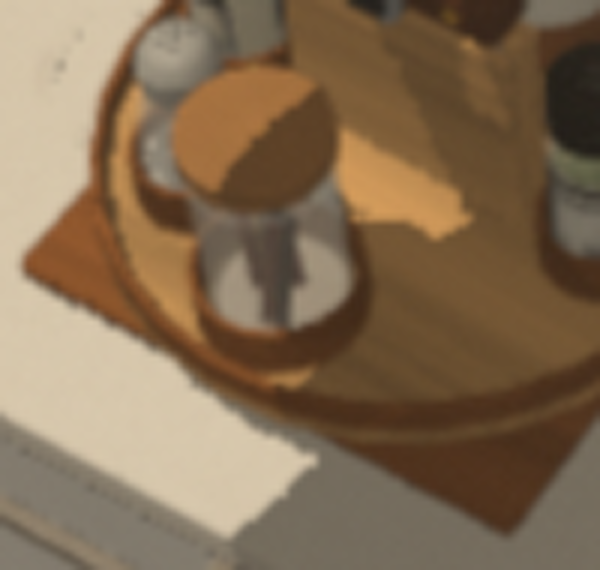

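>>> jog_arm([
  {"x":0,"y":0,"z":0.03,"wx":0,"wy":0,"wz":0,"claw":0},
  {"x":0,"y":0,"z":0.03,"wx":0,"wy":0,"wz":0,"claw":0},
  {"x":0,"y":0,"z":0.03,"wx":0,"wy":0,"wz":0,"claw":0},
  {"x":0,"y":0,"z":0.03,"wx":0,"wy":0,"wz":0,"claw":0},
  {"x":0,"y":0,"z":0.03,"wx":0,"wy":0,"wz":0,"claw":0},
  {"x":0,"y":0,"z":0.03,"wx":0,"wy":0,"wz":0,"claw":0},
])

```text
clock: 12.98
position: [0.4798, 0.0665, 0.1383]
tool_rot: [-3.139, -0.004, 0.218]
force: [-5.5, -0.1, 14.6]
grip_width: 0.0267
```

Run:
```python
from h import *
from workcell import bot
inc([]);print(bot.observe()["qd"].round(4))
cv2.imwrite("pics/finf.png",bot.grab_frame("scene")["pixels"][:,:,::-1]); crop("pics/finf.png","pics/fin.png",220,180,110,120,5)
```

```text
now [0.4798 0.0665 0.1383] [-179.83   -0.23   12.47] t 12.975 F [-5.5 -0.1 14.6] w 0.0267
[ 0.0009 -0.001   0.0008 -0.0001  0.0002  0.      0.0017]
```

View pics/fin.png

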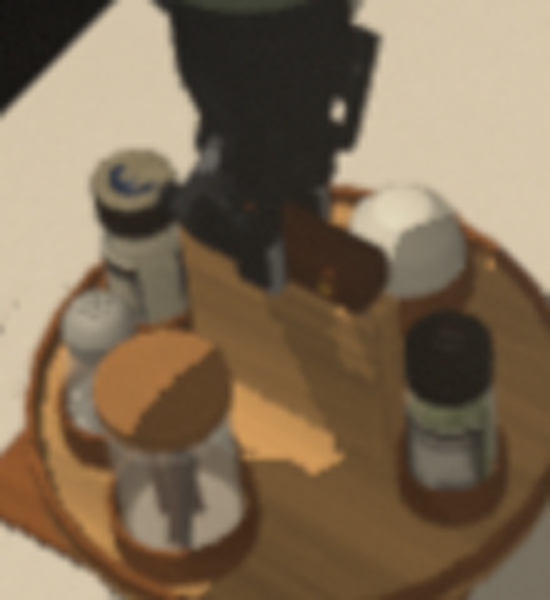

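The handle rests on the dock at (340,290), the stick jar stands in front with its lid at (162,390), and all five things are upright. The arm is still and gripping, so I'm handing in.

Run:
```python
from workcell import bot
print(bot.job_done())
```

```text
the job is handed in; nothing more can be done
None
```

The scraper is in the carousel's slot, the jar with the brown sticks is at the front, and the arm is still gripping the scraper's handle. I handed the job in at about 13 s; no verdict is reported.

- **Scraper:** I lifted it out of the draining block and slid it into the dock. It met a firm stop at 0.138 m, where its handle should rest on the dock. That contact briefly read 69 N at the wrist, under the 120 N limit, and I eased it off straight away. At the end it was resting with about 15 N downward.
- **Jar at the front:** I turned the carousel about 80° anticlockwise. The jar measures about 1 mm from the board's centre line (16 mm allowed) and about 93 mm out from the axis.
- **Hold and neighbours:** The arm was still, with the grip set to 90 N. All five things on the carousel looked upright. My path kept clear of the bowl, mill and tin, but I did not measure them again.

**Checks that disagreed:**
- The two cameras differed by about 1–6 mm. The dock's end pegs and the gripped scraper's position settled it for the insertion.
- The scene view put the board's angle at about 16.4°, the top view at 14.3°. That could shift the jar reading by about 3 mm.
- The arm hid the jar from the top camera at the end. The final jar position therefore comes from the scene camera only, and the turn angle agrees with it.

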